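Clamp-test salvaged relays

ROBOT

A 6-joint arm with a two-finger parallel gripper is mounted at the origin on the work surface. World frame = base frame: x ahead of the robot, y to its left, z up, the work surface at z = 0. Lengths are in mm, angles in rad, forces in N, time in s.
With the tool pointing down it reaches from about 300 to 775 mm from the base axis. Payload 14.6 kg.
Tool frame: the origin (TCP) lies midway between the tips of the shut fingers; the grasp point (between the pads) lies 19 mm behind it (manip.grasp_offset is the distance from the TCP to the grasp point, in mm); z points along the fingers, y is the line along which they close (so a half turn about z gives the same grasp; the last joint's range is limited). The gripper opens to 94 mm and grips with 3 to 60 N. Pads are 16 mm wide; open, the fingers measure 119 mm over their backs; the gripper's body (75 mm by 177 mm) begins 78 mm behind the grasp point.
Start: joints at [-1.18, 0.3, 1.521, -0, 1.321, -0.067], TCP at [243.078, -493.358, 205.446] pointing down, gripper open.
Joint ranges: [-3.03, 3.03], [-0.79, 2.21], [0.23, 2.52], [-1.04, 4.18], [0, 3.07], [-2.55, 2.55]. Speed limits (rad/s): [2.22, 2.22, 2.57, 3.14, 3.14, 3.14].

INTERFACE

Orientations are given as [roll, pitch, yaw] about the fixed x, y, z axes, in that order (R = Rz(yaw) Ry(pitch) Rx(roll)).
In Python, from cell import manip, viewer gives the robot as it stands. The module is installed in compiled form; this text tells all that it offers.
- The arm moves only by the tool move_arm, never from a script. Its argument "moves" is a list of rows, each a list of 4 numbers: the shift along the tool's x, y, z in m, then the turn about the tool's z in rad. A call has 1 to 12 rows; each row is the pose to reach, as a shift and turn from the pose commanded when the call began, along the tool's axes at that moment; what a row does not reach only later rows make up. A row lasts 1/10 s, in which the tool goes at most 50 mm and 8.59 degrees, less where a joint would pass 70% of its speed; a pose out of reach is approached as far as the arm can. A call with a gripper value outside its range is refused whole. "jaw" is the finger opening in m, from 0 to 0.094, set as the call begins (left out, the last holds). The fingers move at their own pace and stop on an object; "squeeze" is the grip in N (left out, the last holds). Time passes only in rows, so rows that repeat a pose let the fingers close. It gives the time, the measured TCP pose, the force, the opening and the grip force at its end, in the units of the state.
- manip.read_state(): the state, without advancing time (a new reading comes with each control period).
- viewer.camera(name): name is "side" or "top"; returns a dict with "frame" (384x512x3 uint8, blue, green, red), "z_map" (384x512 float32, mm along the optical axis (not along the pixel's ray), 0 where there is no reading), "fx", "fy", "cx", "cy" (pixels), "D" ([k1, k2, p1, p2, k3] as OpenCV has them; the pictures are not rectified), "origin" and "orientation" of the camera in the world. Camera axes: x right, y down, z forward; pixel columns grow to the right and rows downward; lengths in mm; the calibration is good to about 2 mm. A picture is of the moment at which its call begins.
- manip.sign_off(): hands the job in; it is judged then, once.
The state is a dict: "clock": time; "joints": joint angles; "qd": joint speeds; "effort": joint torques, N m; "eef_pos": TCP position; "eef_rot": TCP orientation; "wrist_force": force on the tool from outside, world axes, zero at the start; "moment": the same for the moment, N m; "finger_gap": finger opening in mm; "finger_force": force on a finger pad.
Only numpy, scipy, OpenCV 4.12 (cv2) and the standard library are available. Lean on these libraries where they do the work, as an engineer would, in place of code of your own. Each camera call takes 0.05 s, during which the arm holds its last target. There are 200 camera calls.

TASK

Test the salvaged relays (black, yellow dot): stand every one from the grey compartment bin upright in the green channel of the test fixture, one beside the other, then swing the clamp (red grip) down over centre until its bar rests on them all. Then swing the clamp fully back open and put every relay upright on the floor of the blue tray. Leave everything else on the bench where it is.

Things in the scene. Friction and masses are not known exactly. Their poses are not given: they have to be found in the camera images.
- relay0: a black square car relay, 28 x 28 x 40 mm tall, with a yellow dot on its flat top, brass blades showing at its foot; it stands upright. Origin: centre of its underside, z up to the dot. Starts in one of the six compartments of the grey bin, one thing to a compartment; absent in some runs
- relay1: a black square car relay, 28 x 28 x 40 mm tall, with a yellow dot on its flat top, brass blades showing at its foot; it stands upright. Origin: centre of its underside, z up to the dot. Starts in one of the six compartments of the grey bin, one thing to a compartment; absent in some runs
- relay2: a black square car relay, 28 x 28 x 40 mm tall, with a yellow dot on its flat top, brass blades showing at its foot; it stands upright. Origin: centre of its underside, z up to the dot. Starts in one of the six compartments of the grey bin, one thing to a compartment; absent in some runs
- relay3: a black square car relay, 28 x 28 x 40 mm tall, with a yellow dot on its flat top, brass blades showing at its foot; it stands upright. Origin: centre of its underside, z up to the dot. Starts in one of the six compartments of the grey bin, one thing to a compartment; absent in some runs
- relay4: a black square car relay, 28 x 28 x 40 mm tall, with a yellow dot on its flat top, brass blades showing at its foot; it stands upright. Origin: centre of its underside, z up to the dot. Starts in one of the six compartments of the grey bin, one thing to a compartment; absent in some runs
- bin: grey open bin, 264 mm along its x, 178 mm along its y, 20 mm high, 4 mm walls and floor, divided into 3 (along x) by 2 (along y) compartments, fixed. Origin: centre of its underside
- fixture: aluminium test fixture, fixed: base plate 210 (x) x 200 (y) x 12 mm thick. Origin: centre of its underside. Across it on the robot's side runs the relay channel (point nest); on the far side the clamp is hinged between two blue posts, 78 mm high above the table
- nest (a point): centre of the green floor of the relay channel, 12 mm above the table; the frame's y runs along the channel, z up. The channel is 165 mm long (y) and 37 mm wide (x) between rails 6 mm thick that stand 16 mm above its floor: room for four relays 40 mm apart, standing square to the rails
- clamp (a joint): angle of the clamp arm: 0 = arm level with its bar resting on relays standing in the channel (-0.12 if the channel is empty), 1.57 = upright, 2.0 = fully open, leaning back past upright against its stop. Its own weight holds it shut, or open once past upright; 3 to 4 N at the grip move it
- clamp_hinge (a point): point on the hinge axis of the clamp in the middle of the arm, 60 mm above the table, frame as the fixture's; the axis is parallel to the frame's y
- clamp_grip (a point): centre of the red round grip (18 mm diameter, 54 mm long, parallel to the hinge) on the -y end of the press bar: 130 mm from the hinge axis, 122 mm to the arm's -y side; 60 mm above the table with the arm at 0, 178 mm when open. The bar (16 x 190 mm) lies over the channel when shut. Fingers closing across it from above can hold it all along the arc, tool kept pointing down
- tray: blue open tray, 180 (x) x 140 (y) mm outside, 22 mm high, 5 mm walls and floor, fixed. Origin: centre of its underside
- tray_floor (a point): centre of the tray's inner floor (170 x 130 mm), 5 mm above the table, frame as the tray's
- flasher: small aluminium can with a red cap, 28 mm diameter, 34 mm tall, in a compartment of the bin; a bystander to be left where it is. Origin: centre of its underside
- fuseblock: small white fuse block, 36 x 24 x 20 mm, with red, green and orange fuses on it, on the bench between robot and fixture; a bystander to be left where it is. Origin: centre of its underside
- horn: black round car horn, 72 mm diameter, 40 mm tall, with a square mouth, on the bench between robot and fixture; a bystander to be left where it is. Origin: centre of its underside
- lampbox: cardboard lamp box, 60 x 90 x 60 mm, on the bench beyond the tray; a bystander to be left where it is. Origin: centre of its underside
- screwtin: flat round aluminium tin of screws, 64 mm diameter, 28 mm tall, between robot and tray; a bystander to be left where it is. Origin: centre of its underside
- wipermotor: wiper motor, grey metal, about 160 x 80 x 65 mm, on the bench beyond the fixture; a bystander to be left where it is. Origin: centre of its underside
- spraycan: red spray can, 54 mm diameter, 150 mm tall, between robot and bin; a bystander to be left where it is. Origin: centre of its underside

How it is judged (in metres and radians):
On the way, in this order (a step that is already met when the one before it is completed fails the run):
1. every relay stands upright on the floor of the channel, with the clamp still open (x of relay0 in the frame of nest between -0.01 and 0.01 m and y of relay0 in the frame of nest between -0.076 and 0.076 m and z of relay0 in the frame of nest between -0.003 and 0.0045 m and angle between each of relay0, relay1, relay2, relay3, relay4's own z axis and vertical below 0.12 rad and x of relay1 in the frame of nest between -0.01 and 0.01 m and y of relay1 in the frame of nest between -0.076 and 0.076 m and z of relay1 in the frame of nest between -0.003 and 0.0045 m and x of relay2 in the frame of nest between -0.01 and 0.01 m and y of relay2 in the frame of nest between -0.076 and 0.076 m and z of relay2 in the frame of nest between -0.003 and 0.0045 m and x of relay3 in the frame of nest between -0.01 and 0.01 m and y of relay3 in the frame of nest between -0.076 and 0.076 m and z of relay3 in the frame of nest between -0.003 and 0.0045 m and x of relay4 in the frame of nest between -0.01 and 0.01 m and y of relay4 in the frame of nest between -0.076 and 0.076 m and z of relay4 in the frame of nest between -0.003 and 0.0045 m and value of joint clamp above 1.57 rad), for 0.2 s.
2. the clamp is swung down so that its bar rests on the relays in the channel (x of relay0 in the frame of nest between -0.01 and 0.01 m and y of relay0 in the frame of nest between -0.076 and 0.076 m and z of relay0 in the frame of nest between -0.003 and 0.0045 m and angle between each of relay0, relay1, relay2, relay3, relay4's own z axis and vertical below 0.12 rad and x of relay1 in the frame of nest between -0.01 and 0.01 m and y of relay1 in the frame of nest between -0.076 and 0.076 m and z of relay1 in the frame of nest between -0.003 and 0.0045 m and x of relay2 in the frame of nest between -0.01 and 0.01 m and y of relay2 in the frame of nest between -0.076 and 0.076 m and z of relay2 in the frame of nest between -0.003 and 0.0045 m and x of relay3 in the frame of nest between -0.01 and 0.01 m and y of relay3 in the frame of nest between -0.076 and 0.076 m and z of relay3 in the frame of nest between -0.003 and 0.0045 m and x of relay4 in the frame of nest between -0.01 and 0.01 m and y of relay4 in the frame of nest between -0.076 and 0.076 m and z of relay4 in the frame of nest between -0.003 and 0.0045 m and value of joint clamp between -0.06 and 0.06 rad), for 0.3 s.
3. the clamp is swung fully back open (value of joint clamp above 1.75 rad), for 0.2 s.
At the end, for the whole second after the job is handed in: every relay stands upright (within 0.12 rad), at rest, on the floor of the blue tray; the clamp is open (above 1.75 rad); every other thing is within 30 mm of where it started (x of relay0 in the frame of tray_floor between -0.077 and 0.077 m and y of relay0 in the frame of tray_floor between -0.057 and 0.057 m and z of relay0 in the frame of tray_floor between -0.004 and 0.006 m and angle between each of relay0, relay1, relay2, relay3, relay4's own z axis and vertical below 0.12 rad and linear speed of each of relay0, relay1, relay2, relay3, relay4 below 0.02 m/s and x of relay1 in the frame of tray_floor between -0.077 and 0.077 m and y of relay1 in the frame of tray_floor between -0.057 and 0.057 m and z of relay1 in the frame of tray_floor between -0.004 and 0.006 m and x of relay2 in the frame of tray_floor between -0.077 and 0.077 m and y of relay2 in the frame of tray_floor between -0.057 and 0.057 m and z of relay2 in the frame of tray_floor between -0.004 and 0.006 m and x of relay3 in the frame of tray_floor between -0.077 and 0.077 m and y of relay3 in the frame of tray_floor between -0.057 and 0.057 m and z of relay3 in the frame of tray_floor between -0.004 and 0.006 m and x of relay4 in the frame of tray_floor between -0.077 and 0.077 m and y of relay4 in the frame of tray_floor between -0.057 and 0.057 m and z of relay4 in the frame of tray_floor between -0.004 and 0.006 m and value of joint clamp above 1.75 rad and distance of each of flasher, fuseblock, horn, lampbox, screwtin, wipermotor, spraycan from where it was at the start of the episode below 0.03 m); the robot touches nothing.
It fails at once if another thing on the bench or in the bin is knocked over or shoved away (more than 50 mm) (distance of any of flasher, fuseblock, horn, lampbox, screwtin, wipermotor, spraycan from where it was at the start of the episode above 0.05 m).
Of relay0, relay1, relay2, relay3, relay4 only 3 to 4 are there at a start; the rules pass over those that are not, and their reading is None.
At some moment in a run one of relay0, relay1, relay2, relay3, relay4 may be knocked a few centimetres aside while the robot is not near it.
It also fails if it takes over 210 s, if anything falls off the work surface, if the arm or the gripper's body presses on something with over 40 N, if the wrist force passes 120 N, or if a joint passes its speed limit or range.

## Working session

There is one attempt and no reset: what is moved stays moved. The work goes in short steps, Python scripts to look and compute and a tool call to move; the robot and the scene stay as the last step left them, time stands still between calls to the robot, and variables do not carry over. Pictures are saved under pics/ and viewed, at most 14 in all, crops included, and the job is handed in when it is done.

Besides the shell and the picture viewer there is one more tool, called after "Call:" as name(argument=value, ...), one argument or row to a line, values as JSON. move_arm: Moves the arm, as the interface text tells. Its arguments: {"type":"object","properties":{"moves":{"type":"array"},"jaw":{"type":"number"},"squeeze":{"type":"number"}},"required":["moves"]}

```bash
mkdir -p pics; cat > h.py <<'E'
from cell import manip, viewer
import numpy as np, cv2
from scipy.spatial.transform import Rotation as R
def cam(n):
    c=viewer.camera(n); 
    o=c['orientation']; o=np.array(o,float)
    c['R']=o if o.shape==(3,3) else R.from_euler('xyz',o).as_matrix()
    c['K']=np.array([[c['fx'],0,c['cx']],[0,c['fy'],c['cy']],[0,0,1.]]); c['t']=np.array(c['origin'],float)
    return c
def world(c):
    h,w=c['z_map'].shape
    u,v=np.meshgrid(np.arange(w),np.arange(h))
    p=cv2.undistortPoints(np.stack([u,v],-1).reshape(-1,1,2).astype(np.float64),c['K'],np.array(c['D'],float)).reshape(h,w,2)
    P=np.dstack([p,np.ones((h,w))])*c['z_map'][...,None]
    return P@c['R'].T+c['t']
E
python3 - <<'E'
from h import *
s=manip.read_state(); print({k:np.round(v,3) for k,v in s.items()})
for n in('top','side'):
    c=cam(n); print(n,c['origin'],c['orientation'],c['fx'],c['cx'],c['cy'],c['D'])
    cv2.imwrite(f'pics/{n}0.png',cv2.resize(c['frame'],(800,600)))
    np.savez(f'{n}0.npz',f=c['frame'],W=world(c))
E
```

```text
{'clock': np.float64(0.0), 'joints': array([-1.18 ,  0.3  ,  1.522, -0.   ,  1.321, -0.067]), 'qd': array([-0.001, -0.001,  0.   ,  0.002,  0.001,  0.001]), 'effort': array([ 2.0000e-03, -5.3180e+01, -3.5273e+01,  7.1000e-02,  2.4000e-02,
       -0.0000e+00]), 'eef_pos': array([ 242.976, -493.125,  204.876]), 'eef_rot': array([-3.14 , -0.   ,  0.458]), 'wrist_force': array([ 0.238,  0.221, -0.233]), 'moment': array([ 0.002,  0.004, -0.012]), 'finger_force': np.float64(0.0), 'finger_gap': np.float64(94.246)}
top [ 416.23585221   31.61260121 1281.87696209] [-3.0403618   0.02070021 -1.56909687] 381.9315758437774 251.52591414337292 191.34861179221193 [-0.10596264  0.          0.          0.          0.        ]
side [172.34406541 977.83053242 737.37863866] [-2.16756725  0.00744384 -2.76198195] 402.7753210722114 250.17047361611327 198.61626929798976 [0.04641412 0.         0.         0.         0.        ]
```

View pics/top0.png

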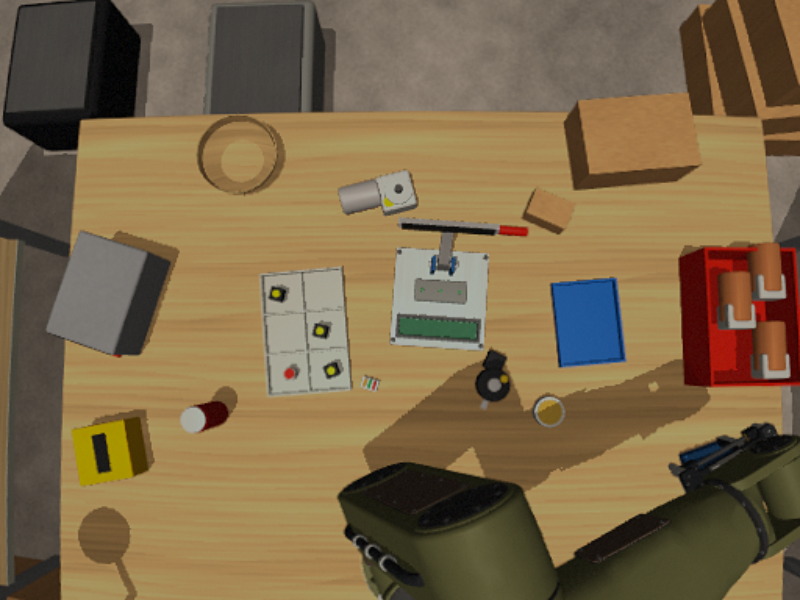

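View pics/side0.png

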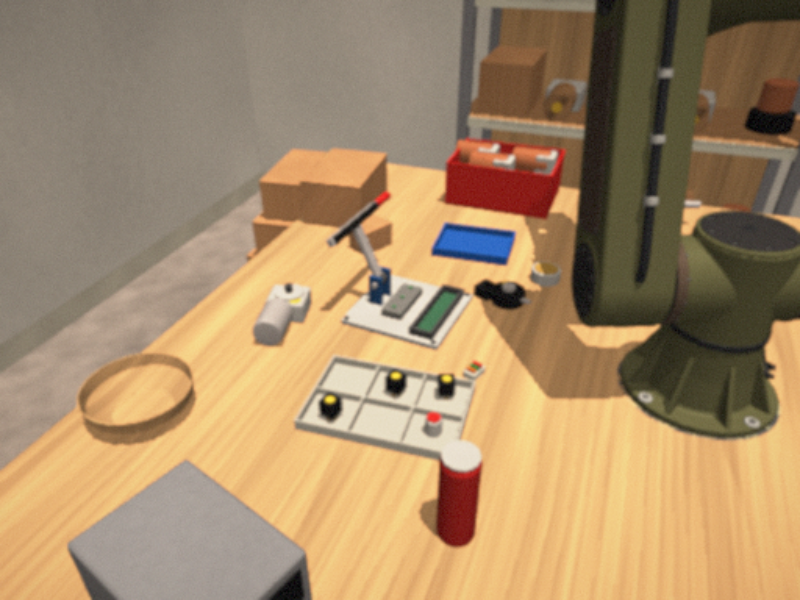

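The top view (800x600 scale) shows three relays at (278,294), (320,330) and (332,370), and the flasher at (290,372). The green channel is at (438,328), the red grip at (513,231) and the tray at (588,322). The side view agrees: relays at (330,405), (396,381) and (446,384).

```bash
cat >> h.py <<'E'
def pix(c,X):
    X=np.atleast_2d(X).astype(float); Rc=c['R'].T
    return cv2.projectPoints(X,cv2.Rodrigues(Rc)[0],-Rc@c['t'],c['K'],np.array(c['D'],float))[0].reshape(-1,2)
def ray(c,uv):
    p=cv2.undistortPoints(np.array(uv,float).reshape(-1,1,2),c['K'],np.array(c['D'],float)).reshape(-1,2)
    return np.c_[p,np.ones(len(p))]@c['R'].T
def tri(c1,u1,c2,u2):
    A=[];b=[]
    for c,u in((c1,u1),(c2,u2)):
        d=ray(c,u)[0];d/=np.linalg.norm(d);M=np.eye(3)-np.outer(d,d);A.append(M);b.append(M@c['t'])
    return np.linalg.lstsq(np.vstack(A),np.hstack(b),rcond=None)[0]
def blobs(c,lo,hi,roi,amin=8):
    m=cv2.inRange(cv2.cvtColor(c['frame'],cv2.COLOR_BGR2HSV),lo,hi); k=np.zeros_like(m)
    x0,y0,x1,y1=roi;k[y0:y1,x0:x1]=m[y0:y1,x0:x1]
    n,l,s,ce=cv2.connectedComponentsWithStats(k)
    return [(ce[i],s[i,4],l==i) for i in range(1,n) if s[i,4]>=amin]
def dots(roi_t=(160,160,235,260),roi_s=(180,220,310,300),amin=5):
    t,s=cam('top'),cam('side'); Wt,Ws=world(t),world(s)
    lo,hi=(22,120,90),(35,255,255)
    S=[(b[0],b[1]) for b in blobs(s,lo,hi,roi_s,amin)]
    out=[]
    for ce,a,m in blobs(t,lo,hi,roi_t,amin):
        P=np.median(Wt[m],0); q=pix(s,P)[0]
        j=min(S,key=lambda b:np.hypot(*(b[0]-q)),default=None)
        T=tri(t,ce,s,j[0]) if j is not None and np.hypot(*(j[0]-q))<8 else None
        out.append((ce,a,P,T))
    return t,s,Wt,Ws,out
E
python3 - <<'E'
from h import *
np.set_printoptions(precision=1,suppress=True)
t,s,W,Ws,o=dots()
for d in o:
    print('dot',*d)
    P=d[2]; V=W.reshape(-1,3); k=(abs(V[:,2]-P[2])<6)&(np.hypot(*(V-P)[:,:2].T)<25)
    r=cv2.minAreaRect(V[k][:,:2].astype(np.float32)); print('  rect',r, k.sum())
def rect(name,lo,hi,roi,zlo,zhi):
    bs=blobs(t,lo,hi,roi,30); b=max(bs,key=lambda b:b[1]); V=W[b[2]]; V=V[(V[:,2]>zlo)&(V[:,2]<zhi)]
    print(name,b[1],cv2.minAreaRect(V[:,:2].astype(np.float32)),'z',np.median(V[:,2]))
rect('green',(60,60,30),(95,255,200),(240,190,320,230),0,40)
rect('tray',(100,100,50),(125,255,255),(345,170,405,240),-10,50)
rect('red',(0,120,80),(8,255,255),(300,130,345,165),50,300)
rect('plate',(0,0,130),(180,60,255),(245,150,315,228),-5,30)
V=W[137:152,250:345].reshape(-1,3);V=V[V[:,2]>120];print('bar',cv2.minAreaRect(V[:,:2].astype(np.float32)),V.min(0),V.max(0),np.median(V,0))
p=V[:,:2];print('line dir',cv2.fitLine(p.astype(np.float32),cv2.DIST_HUBER,0,.01,.01).ravel())
# bin walls
V=W[165:262,160:235].reshape(-1,3);V=V[(V[:,2]>14)&(V[:,2]<28)];print('bin',cv2.minAreaRect(V[:,:2].astype(np.float32)),np.median(V[:,2]),len(V))
for n,(u,v) in dict(horn=(492,385),hornm=(494,358),fuse=(371,382),tin=(548,410),lamp=(548,208),spray=(197,418),flash=(290,373)).items(): print(n,W[int(v*.64),int(u*.64)])
E
```

```text
dot [176.1 187.3] 22 [555.9 305.4  45.2] [554.7 305.3  43.5]
  rect ((554.5064697265625, 306.6857604980469), (29.514785766601562, 27.63083839416504), 76.12149810791016) 76
dot [204.1 211.2] 22 [477.5 212.   44.3] [476.6 211.6  44.7]
  rect ((476.31201171875, 211.15728759765625), (28.36399269104004, 27.8643856048584), 76.91402435302734) 77
dot [211.3 236.7] 23 [393.7 187.9  45.2] [393.7 187.2  43.6]
  rect ((393.3583984375, 187.2778778076172), (27.59640884399414, 27.155073165893555), 25.20960807800293) 73
green 528 ((483.6825866699219, -35.84574890136719), (163.33836364746094, 36.0362548828125), 85.5276870727539) z 13.26325858898349
tray 2240 ((496.3941955566406, -356.8070068359375), (178.4557342529297, 141.2630157470703), 4.7169036865234375) z 6.370222733279661
red 102 ((657.406005859375, -169.56259155273438), (50.78266143798828, 16.667695999145508), 85.44574737548828) z 186.46354276317902
plate 2133 ((547.661865234375, -40.63383483886719), (200.0726318359375, 209.3030242919922), 86.04273223876953) z 12.620498572444149
bar ((555.75048828125, -80.91516876220703), (266.8954162597656, 239.320068359375), 2.993509292602539) [ 416.2 -195.3  141.6] [ 683.    44.7 1281.9] [663.1 -63.5 185.5]
line dir [  0.1   1.  662.5 -71.6]
bin ((477.6279296875, 233.40185546875), (268.2107849121094, 210.85943603515625), 6.500028133392334) 19.69811246151096 614
horn [ 365.2 -143.7   45.4]
hornm [ 419.8 -153.2   28.5]
fuse [370.7 105.1  25.4]
tin [ 312.2 -263.2   29.1]
lamp [ 733.3 -266.4   57.4]
spray [304.1 430.3 149.2]
flash [389.8 273.9  40.4]
```

```bash
python3 - <<'E'
from h import *
from scipy.optimize import least_squares
np.set_printoptions(precision=1,suppress=True)
d=np.load('top0.npz'); W=d['W']
V=W[165:262,160:235].reshape(-1,3);V=V[(V[:,2]>16)&(V[:,2]<25)]
rel=np.array([[554.5,306],[476.4,211.5],[393.5,187.4]]);fl=np.array([[389.8,273.9]])
for p in np.r_[rel,fl]: V=V[np.hypot(*(V[:,:2]-p).T)>32]
def loc(q,P): a=q[2];return (P-q[:2])@np.array([[np.cos(a),-np.sin(a)],[np.sin(a),np.cos(a)]])
gx=np.array([-130,-43.3,43.3,130]);gy=np.array([-87,0,87])
def f(q):
    L=loc(q,V[:,:2]); return np.minimum(abs(L[:,:1]-gx).min(1),abs(L[:,1:]-gy).min(1))
best=min((least_squares(f,[x,y,a],loss='soft_l1',f_scale=2) for x in(465,477,490) for y in(225,240,255) for a in(0,.06,.12)),key=lambda r:r.cost)
q=best.x;print(q,np.median(f(q)),len(V));print('relays in bin',loc(q,rel),'flasher',loc(q,fl))
E
```

```text
[476.3 247.8   0.1] 1.1659551992237387 532
relays in bin [[ 83.2  50.8]
 [ -3.2 -36.1]
 [-88.  -52.6]] flasher [[-83.8  33.9]]
```

```bash
cat >> h.py <<'E'
Y0=-.078; NEST=np.array([483.7,-35.8]); XF=np.array([np.cos(Y0),np.sin(Y0)]); YF=np.array([-np.sin(Y0),np.cos(Y0)])
def slot(y,x=0): return NEST+x*XF+y*YF
def calls(start,targets):
    p=np.array(start,float)
    for q in targets:   # q: list of waypoints in one call
        rows=[]
        for w in q:
            w=np.array(w,float); d=w[:3]-p[:3]; Rm=R.from_euler('z',p[3])*R.from_euler('x',np.pi)
            t=(p[3]-w[3]); rows.append([round(float(a),4) for a in Rm.inv().apply(d)/1000]+[round(t,3)])
            n=np.linalg.norm(w[:3]-(q[len(rows)-2][:3] if len(rows)>1 else p[:3])) if True else 0
            rows[-1].append(f'd{n:.0f}')
        print(rows); p=np.array(q[-1],float)
E
python3 - <<'E'
from h import *
A=(554.6,306.0);s=slot(-48);print(s,R.from_euler('xyz',manip.read_state()['eef_rot']).as_matrix()[:,0])
calls([243.08,-493.36,205.45,.458],[[(430,0,200,1.0)],[(*A,120,1.335)],[(*A,13.5+.6,1.335)],[(*A,120,1.335)],[(*s,110,Y0)],[(*s,50,Y0),(*s,23,Y0)],[(*s,120,Y0)]])
E
```

```text
[479.95979526 -83.65405802] [8.97038065e-01 4.41953288e-01 3.13314792e-05]
[[0.3858, -0.3599, 0.0054, np.float64(-0.542), 'd528']]
[[0.3248, -0.0605, 0.08, np.float64(-0.335), 'd340']]
[[0.0, -0.0, 0.1059, np.float64(0.0), 'd106']]
[[0.0, 0.0, -0.1059, np.float64(0.0), 'd106']]
[[-0.3963, 0.0185, 0.01, np.float64(1.413), 'd397']]
[[-0.0, -0.0, 0.06, np.float64(0.0), 'd60'], [-0.0, -0.0, 0.087, np.float64(0.0), 'd27']]
[[0.0, 0.0, -0.097, np.float64(0.0), 'd97']]
```

Call:
move_arm(
  moves=[
    [0.3858,-0.3599,0.0054,-0.542],
    [0.3858,-0.3599,0.0054,-0.542],
    [0.3858,-0.3599,0.0054,-0.542],
    [0.3858,-0.3599,0.0054,-0.542],
    [0.3858,-0.3599,0.0054,-0.542],
    [0.3858,-0.3599,0.0054,-0.542],
    [0.3858,-0.3599,0.0054,-0.542],
    [0.3858,-0.3599,0.0054,-0.542],
    [0.3858,-0.3599,0.0054,-0.542],
    [0.3858,-0.3599,0.0054,-0.542],
    [0.3858,-0.3599,0.0054,-0.542],
    [0.3858,-0.3599,0.0054,-0.542],
  ],
  jaw=0.042,
  squeeze=15,
)

```text
clock: 1.4
eef_pos: [430.6, 2.6, 199.8]
eef_rot: [-3.141, -0.0, 1.004]
wrist_force: [0.6, -0.5, -0.1]
finger_gap: 42.0
finger_force: 0.0
```

Call:
move_arm(
  moves=[
    [0.3248,-0.0605,0.08,-0.335],
    [0.3248,-0.0605,0.08,-0.335],
    [0.3248,-0.0605,0.08,-0.335],
    [0.3248,-0.0605,0.08,-0.335],
    [0.3248,-0.0605,0.08,-0.335],
    [0.3248,-0.0605,0.08,-0.335],
    [0.3248,-0.0605,0.08,-0.335],
    [0.3248,-0.0605,0.08,-0.335],
    [0.3248,-0.0605,0.08,-0.335],
    [0.3248,-0.0605,0.08,-0.335],
    [0.3248,-0.0605,0.08,-0.335],
    [0.3248,-0.0605,0.08,-0.335],
  ],
)

```text
clock: 2.6
eef_pos: [555.0, 305.1, 120.8]
eef_rot: [3.141, -0.001, 1.334]
wrist_force: [-0.1, -0.7, -0.1]
finger_gap: 42.2
finger_force: 0.0
```

```bash
python3 - <<'E'
from h import *
np.set_printoptions(precision=1,suppress=True)
print(manip.read_state()['eef_pos'])
for d in dots()[4]: print(*d)
E
```

```text
[555.  305.1 120.8]
[204.2 211.2] 20 [477.6 211.9  44.3] None
[211.2 236.9] 21 [393.6 188.   45.9] None
```

Call:
move_arm(
  moves=[
    [0,0,0.04,0],
    [0,0,0.075,0],
    [0,0,0.09,0],
    [0,0,0.1,0],
    [0,0,0.106,0],
    [0,0,0.106,0],
    [0,0,0.106,0],
  ],
)

```text
clock: 3.4
eef_pos: [555.3, 306.3, 15.3]
eef_rot: [3.14, -0.001, 1.335]
wrist_force: [0.3, -0.6, -0.5]
finger_gap: 42.0
finger_force: 0.0
```

Call:
move_arm(
  moves=[
    [0,0,0,0],
    [0,0,0,0],
    [0,0,0,0],
    [0,0,0,0],
    [0,0,0,0],
    [0,0,0,0],
  ],
  jaw=0.015,
)

```text
clock: 4.0
eef_pos: [555.0, 306.1, 14.7]
eef_rot: [3.141, -0.001, 1.335]
wrist_force: [-1.2, -0.7, 6.0]
finger_gap: 28.0
finger_force: 15.0
```

Call:
move_arm(
  moves=[
    [0,0,-0.03,0],
    [0,0,-0.07,0],
    [0,0,-0.106,0],
    [0,0,-0.106,0],
    [0,0,-0.106,0],
  ],
)

```text
clock: 4.5
eef_pos: [554.8, 306.0, 120.2]
eef_rot: [3.141, -0.0, 1.335]
wrist_force: [-0.5, -0.2, -1.8]
finger_gap: 27.8
finger_force: 15.0
```

Call:
move_arm(
  moves=[
    [-0.3963,0.0185,0.01,1.413],
    [-0.3963,0.0185,0.01,1.413],
    [-0.3963,0.0185,0.01,1.413],
    [-0.3963,0.0185,0.01,1.413],
    [-0.3963,0.0185,0.01,1.413],
    [-0.3963,0.0185,0.01,1.413],
    [-0.3963,0.0185,0.01,1.413],
    [-0.3963,0.0185,0.01,1.413],
    [-0.3963,0.0185,0.01,1.413],
    [-0.3963,0.0185,0.01,1.413],
    [-0.3963,0.0185,0.01,1.413],
    [-0.3963,0.0185,0.01,1.413],
  ],
)

```text
clock: 5.7
eef_pos: [479.6, -83.4, 109.1]
eef_rot: [-3.141, 0.002, -0.076]
wrist_force: [0.5, -0.2, -1.2]
finger_gap: 27.8
finger_force: 15.0
```

Call:
move_arm(
  moves=[
    [0,0,0.035,0],
    [0,0,0.06,0],
    [0,0,0.075,0],
    [0,0,0.083,0],
    [0,0,0.087,0],
    [0,0,0.087,0],
    [0,0,0.087,0],
  ],
)

```text
clock: 6.4
eef_pos: [480.4, -83.7, 23.6]
eef_rot: [3.141, -0.001, -0.077]
wrist_force: [-0.7, -0.2, -1.0]
finger_gap: 27.7
finger_force: 15.0
```

Call:
move_arm(
  moves=[
    [0,0,0.0005,0],
    [0,0,0.001,0],
    [0,0,0.001,0],
  ],
)

```text
clock: 6.7
eef_pos: [480.3, -83.7, 22.4]
eef_rot: [3.142, -0.001, -0.078]
wrist_force: [-1.6, -0.5, 4.2]
finger_gap: 27.9
finger_force: 15.0
```

Call:
move_arm(
  moves=[
    [0,0,0,0],
    [0,0,0,0],
    [0,0,0,0],
    [0,0,0,0],
  ],
  jaw=0.036,
)

```text
clock: 7.1
eef_pos: [480.0, -83.7, 22.0]
eef_rot: [3.142, 0.0, -0.078]
wrist_force: [0.4, -0.1, -0.2]
finger_gap: 36.1
finger_force: 0.0
```

Call:
move_arm(
  moves=[
    [0,0,-0.03,0],
    [0,0,-0.07,0],
    [0,0,-0.108,0],
    [0,0,-0.108,0],
    [0,0,-0.108,0],
  ],
)

```text
clock: 7.6
eef_pos: [480.2, -83.7, 130.3]
eef_rot: [3.141, -0.001, -0.078]
wrist_force: [-0.3, 1.2, -0.3]
finger_gap: 36.1
finger_force: 0.0
```

```bash
python3 - <<'E'
from h import *
np.set_printoptions(precision=1,suppress=True)
for d in dots((160,160,320,260),(180,160,310,300))[4]: print(*d)
s=slot(-48);B=(476.8,211.6)
for n,(s,P,yaw,s2) in enumerate([(slot(-48),(476.8,211.6),1.34,slot(0)),(slot(0),(393.5,187.5),2.01,slot(48))]):
    print(s2);calls([*s,130,Y0],[[(*P,120,yaw)],[(*P,120,yaw)],[(*s2,110,Y0)]])
E
```

```text
[204.1 211.2] 22 [477.6 212.   45. ] [476.5 211.6  44.3]
[211.2 236.8] 24 [393.7 188.5  45.1] [393.6 187.5  43.9]
[483.7 -35.8]
[[-0.0262, -0.2941, 0.01, np.float64(-1.418), 'd295']]
[[0.0, 0.0, 0.0, np.float64(0.0), 'd0']]
[[-0.2393, 0.0633, 0.01, np.float64(1.418), 'd248']]
[487.4  12.1]
[[-0.1073, -0.2156, 0.01, np.float64(-2.088), 'd241']]
[[0.0, 0.0, 0.0, np.float64(0.0), 'd0']]
[[-0.1987, 0.0104, 0.01, np.float64(2.088), 'd199']]
```

Call:
move_arm(
  moves=[
    [-0.0262,-0.2941,0.01,-1.418],
    [-0.0262,-0.2941,0.01,-1.418],
    [-0.0262,-0.2941,0.01,-1.418],
    [-0.0262,-0.2941,0.01,-1.418],
    [-0.0262,-0.2941,0.01,-1.418],
    [-0.0262,-0.2941,0.01,-1.418],
    [-0.0262,-0.2941,0.01,-1.418],
    [-0.0262,-0.2941,0.01,-1.418],
    [-0.0262,-0.2941,0.01,-1.418],
    [-0.0262,-0.2941,0.01,-1.418],
    [-0.0262,-0.2941,0.01,-1.418],
    [-0.0262,-0.2941,0.01,-1.418],
  ],
  jaw=0.042,
)

```text
clock: 8.9
eef_pos: [476.6, 211.4, 119.1]
eef_rot: [-3.14, 0.001, 1.337]
wrist_force: [-0.5, 0.3, -0.4]
finger_gap: 42.1
finger_force: 0.0
```

```bash
python3 - <<'E'
from h import *
np.set_printoptions(precision=1,suppress=True)
for d in dots((160,160,320,260),(180,160,310,300))[4]: print(*d)
E
```

```text
[295.4 210. ] 23 [480.7 -82.8  53. ] None
```

Call:
move_arm(
  moves=[
    [0,0,0.04,0],
    [0,0,0.075,0],
    [0,0,0.09,0],
    [0,0,0.1,0],
    [0,0,0.106,0],
    [0,0,0.106,0],
    [0,0,0.106,0],
  ],
)

```text
clock: 9.7
eef_pos: [477.4, 211.8, 14.8]
eef_rot: [3.141, -0.001, 1.34]
wrist_force: [0.0, 0.4, -1.0]
finger_gap: 42.3
finger_force: 0.0
```

Call:
move_arm(
  moves=[
    [0,0,0,0],
    [0,0,0,0],
    [0,0,0,0],
    [0,0,0,0],
    [0,0,0,0],
    [0,0,0,0],
  ],
  jaw=0.015,
)

```text
clock: 10.3
eef_pos: [477.2, 211.7, 14.6]
eef_rot: [3.141, -0.0, 1.34]
wrist_force: [-1.6, -1.0, 6.4]
finger_gap: 27.8
finger_force: 15.0
```

Call:
move_arm(
  moves=[
    [0,0,-0.03,0],
    [0,0,-0.07,0],
    [0,0,-0.106,0],
    [0,0,-0.106,0],
    [0,0,-0.106,0],
  ],
)

```text
clock: 10.8
eef_pos: [477.0, 211.6, 120.3]
eef_rot: [3.141, -0.001, 1.34]
wrist_force: [-1.2, 0.7, -1.0]
finger_gap: 28.0
finger_force: 15.0
```

Call:
move_arm(
  moves=[
    [-0.2393,0.0633,0.01,1.418],
    [-0.2393,0.0633,0.01,1.418],
    [-0.2393,0.0633,0.01,1.418],
    [-0.2393,0.0633,0.01,1.418],
    [-0.2393,0.0633,0.01,1.418],
    [-0.2393,0.0633,0.01,1.418],
    [-0.2393,0.0633,0.01,1.418],
    [-0.2393,0.0633,0.01,1.418],
    [-0.2393,0.0633,0.01,1.418],
    [-0.2393,0.0633,0.01,1.418],
    [-0.2393,0.0633,0.01,1.418],
    [-0.2393,0.0633,0.01,1.418],
  ],
)

```text
clock: 12.0
eef_pos: [483.3, -35.8, 109.1]
eef_rot: [-3.141, 0.002, -0.076]
wrist_force: [0.2, -0.1, -1.0]
finger_gap: 28.2
finger_force: 15.0
```

Call:
move_arm(
  moves=[
    [0,0,0.035,0],
    [0,0,0.06,0],
    [0,0,0.075,0],
    [0,0,0.083,0],
    [0,0,0.087,0],
    [0,0,0.088,0],
    [0,0,0.088,0],
    [0,0,0.088,0],
  ],
)

```text
clock: 12.8
eef_pos: [484.1, -35.9, 22.5]
eef_rot: [3.142, -0.001, -0.078]
wrist_force: [-0.6, -1.2, -1.4]
finger_gap: 27.8
finger_force: 15.0
```

Call:
move_arm(
  moves=[
    [0,0,0,0],
    [0,0,0,0],
    [0,0,0,0],
    [0,0,0,0],
  ],
  jaw=0.036,
)

```text
clock: 13.2
eef_pos: [483.8, -35.9, 22.1]
eef_rot: [3.142, -0.0, -0.078]
wrist_force: [-0.4, 0.1, -0.1]
finger_gap: 35.9
finger_force: 0.0
```

Call:
move_arm(
  moves=[
    [0,0,-0.03,0],
    [0,0,-0.07,0],
    [0,0,-0.108,0],
    [0,0,-0.108,0],
    [0,0,-0.108,0],
  ],
)

```text
clock: 13.7
eef_pos: [483.8, -35.9, 130.3]
eef_rot: [3.142, -0.001, -0.078]
wrist_force: [-0.8, -0.6, -0.8]
finger_gap: 35.7
finger_force: 0.0
```

```bash
python3 - <<'E'
from h import *
np.set_printoptions(precision=1,suppress=True)
for d in dots((160,160,320,260),(180,160,310,300))[4]: print(*d)
E
```

```text
[211.3 236.7] 23 [393.6 188.   45.3] [393.8 187.2  43.8]
```

Call:
move_arm(
  moves=[
    [-0.1073,-0.2156,0.01,-2.088],
    [-0.1073,-0.2156,0.01,-2.088],
    [-0.1073,-0.2156,0.01,-2.088],
    [-0.1073,-0.2156,0.01,-2.088],
    [-0.1073,-0.2156,0.01,-2.088],
    [-0.1073,-0.2156,0.01,-2.088],
    [-0.1073,-0.2156,0.01,-2.088],
    [-0.1073,-0.2156,0.01,-2.088],
    [-0.1073,-0.2156,0.01,-2.088],
    [-0.1073,-0.2156,0.01,-2.088],
    [-0.1073,-0.2156,0.01,-2.088],
    [-0.1073,-0.2156,0.01,-2.088],
  ],
  jaw=0.042,
)

```text
clock: 15.0
eef_pos: [393.0, 187.2, 118.7]
eef_rot: [-3.139, 0.001, 1.728]
wrist_force: [-1.1, 0.0, 0.8]
finger_gap: 41.9
finger_force: 0.0
```

```bash
python3 - <<'E'
from h import *
np.set_printoptions(precision=3,suppress=True)
s=manip.read_state();print(s['eef_pos'],s['eef_rot'])
for d in dots((160,160,320,260),(180,160,310,300))[4]: print(*d)
P=(393.5,187.5);s2=slot(48)
calls([*slot(0),130,Y0],[[(*P,120,2.01)]])
E
```

```text
[393.    187.243 118.74 ] [-3.139  0.001  1.728]
[280.727 208.955] 22 [483.918 -37.558  53.382] [481.156 -37.566  53.376]
[295.5   210.045] 22 [480.616 -84.177  53.178] [479.266 -84.769  51.882]
[[-0.1073, -0.2156, 0.01, np.float64(-2.088), 'd241']]
```

Call:
move_arm(
  moves=[
    [0,0,0,-0.149],
    [0,0,0,-0.289],
    [0,0,0,-0.289],
    [0,0,0.04,-0.289],
    [0,0,0.075,-0.289],
    [0,0,0.09,-0.289],
    [0,0,0.1,-0.289],
    [0,0,0.106,-0.289],
    [0,0,0.106,-0.289],
    [0,0,0.106,-0.289],
  ],
)

```text
clock: 16.1
eef_pos: [394.0, 187.6, 14.7]
eef_rot: [3.141, 0.0, 2.009]
wrist_force: [0.0, 0.2, 0.6]
finger_gap: 42.0
finger_force: 0.0
```

Call:
move_arm(
  moves=[
    [0,0,0,0],
    [0,0,0,0],
    [0,0,0,0],
    [0,0,0,0],
    [0,0,0,0],
    [0,0,0,0],
  ],
  jaw=0.015,
)

```text
clock: 16.7
eef_pos: [393.9, 187.6, 14.6]
eef_rot: [3.141, 0.0, 2.011]
wrist_force: [0.1, -1.6, 6.9]
finger_gap: 28.6
finger_force: 14.6
```

Call:
move_arm(
  moves=[
    [0,0,-0.03,0],
    [0,0,-0.07,0],
    [0,0,-0.106,0],
    [0,0,-0.106,0.15],
    [0,0,-0.106,0.3],
    [0,0,-0.106,0.45],
    [0,0,-0.106,0.6],
    [0,0,-0.106,0.6],
  ],
)

```text
clock: 17.5
eef_pos: [393.6, 187.4, 120.1]
eef_rot: [3.142, -0.0, 1.408]
wrist_force: [-0.1, 0.8, -1.0]
finger_gap: 28.3
finger_force: 14.6
```

```bash
python3 - <<'E'
from h import *
np.set_printoptions(precision=3,suppress=True)
s=manip.read_state();print(s['eef_pos'],s['eef_rot'])
P=(393.5,187.5);s2=slot(48)
calls([*P,120,1.41],[[(*s2,110,Y0)]])
E
```

```text
[393.553 187.434 120.091] [ 3.142 -0.     1.408]
[[-0.1581, 0.1208, 0.01, np.float64(1.488), 'd199']]
```

Call:
move_arm(
  moves=[
    [-0.1581,0.1208,0.01,1.488],
    [-0.1581,0.1208,0.01,1.488],
    [-0.1581,0.1208,0.01,1.488],
    [-0.1581,0.1208,0.01,1.488],
    [-0.1581,0.1208,0.01,1.488],
    [-0.1581,0.1208,0.01,1.488],
    [-0.1581,0.1208,0.01,1.488],
    [-0.1581,0.1208,0.01,1.488],
    [-0.1581,0.1208,0.01,1.488],
    [-0.1581,0.1208,0.01,1.488],
    [-0.1581,0.1208,0.01,1.488],
    [-0.1581,0.1208,0.01,1.488],
  ],
)

```text
clock: 18.7
eef_pos: [487.6, 12.1, 110.0]
eef_rot: [3.142, 0.0, -0.07]
wrist_force: [0.1, -0.2, -0.5]
finger_gap: 28.6
finger_force: 14.6
```

Call:
move_arm(
  moves=[
    [0,0,0.035,0],
    [0,0,0.06,0],
    [0,0,0.075,0],
    [0,0,0.083,0],
    [0,0,0.087,0],
    [0,0,0.088,0],
    [0,0,0.088,0],
    [0,0,0.088,0],
  ],
)

```text
clock: 19.5
eef_pos: [488.1, 12.1, 22.6]
eef_rot: [-3.142, -0.001, -0.076]
wrist_force: [-0.5, 0.5, -0.1]
finger_gap: 28.6
finger_force: 14.6
```

Call:
move_arm(
  moves=[
    [0,0,0,0],
    [0,0,0,0],
    [0,0,0,0],
    [0,0,0,0],
  ],
  jaw=0.036,
)

```text
clock: 19.9
eef_pos: [487.7, 12.1, 22.1]
eef_rot: [3.142, -0.0, -0.077]
wrist_force: [-1.0, 1.1, -1.1]
finger_gap: 35.9
finger_force: 0.0
```

Call:
move_arm(
  moves=[
    [0,0,-0.03,0],
    [0,0,-0.07,0],
    [0,0,-0.108,0],
    [0,0,-0.15,0],
    [0,0,-0.19,0],
    [0.0,0,-0.21,0],
    [0,0,-0.21,0],
    [0,0,-0.21,0],
  ],
)

```text
clock: 20.7
eef_pos: [487.5, 12.1, 231.3]
eef_rot: [3.142, 0.001, -0.077]
wrist_force: [0.6, -0.3, 0.1]
finger_gap: 35.6
finger_force: 0.0
```

```bash
python3 - <<'E'
from h import *
np.set_printoptions(precision=1,suppress=True)
H=np.array([613.2,-45.0]); Yg=Y0+np.pi/2
def g(th): 
    p=H-130*np.cos(th)*XF-122*YF; return (*p,60+130*np.sin(th)-19,Yg)
G=g(2.0);print(G)
calls([*slot(48),232,Y0],[[(G[0],G[1],232,Yg)],[G]])
ths=np.linspace(2,0.0,37)[1:]
calls(G,[[g(t) for t in ths[i:i+12]] for i in(0,12,24)])
for d in dots((160,160,320,260),(180,160,310,300))[4]: print(*d)
E
```

```text
(np.float64(657.6282490320597), np.float64(-170.84451554059783), np.float64(159.20866548733864), 1.4927963267948965)
[[0.1839, 0.1691, 0.0, np.float64(-1.571), 'd250']]
[[0.0, -0.0, 0.0728, np.float64(0.0), 'd73']]
[[-0.0, -0.0066, -0.0028, np.float64(0.0), 'd7'], [-0.0, -0.0134, -0.0053, np.float64(0.0), 'd7'], [-0.0, -0.0204, -0.0073, np.float64(0.0), 'd7'], [-0.0, -0.0274, -0.009, np.float64(0.0), 'd7'], [-0.0, -0.0345, -0.0103, np.float64(0.0), 'd7'], [0.0, -0.0417, -0.0112, np.float64(0.0), 'd7'], [-0.0, -0.0489, -0.0117, np.float64(0.0), 'd7'], [-0.0, -0.0561, -0.0118, np.float64(0.0), 'd7'], [-0.0, -0.0633, -0.0115, np.float64(0.0), 'd7'], [-0.0, -0.0705, -0.0108, np.float64(0.0), 'd7'], [-0.0, -0.0776, -0.0096, np.float64(0.0), 'd7'], [-0.0, -0.0847, -0.0081, np.float64(0.0), 'd7']]
[[-0.0, -0.007, 0.0019, np.float64(0.0), 'd7'], [-0.0, -0.0138, 0.0042, np.float64(0.0), 'd7'], [-0.0, -0.0205, 0.0068, np.float64(0.0), 'd7'], [-0.0, -0.0271, 0.0098, np.float64(0.0), 'd7'], [-0.0, -0.0335, 0.0132, np.float64(0.0), 'd7'], [0.0, -0.0397, 0.017, np.float64(0.0), 'd7'], [-0.0, -0.0456, 0.021, np.float64(0.0), 'd7'], [-0.0, -0.0514, 0.0254, np.float64(0.0), 'd7'], [-0.0, -0.0568, 0.0301, np.float64(0.0), 'd7'], [-0.0, -0.062, 0.0351, np.float64(0.0), 'd7'], [-0.0, -0.067, 0.0404, np.float64(0.0), 'd7'], [-0.0, -0.0716, 0.046, np.float64(0.0), 'd7']]
[[-0.0, -0.0043, 0.0058, np.float64(0.0), 'd7'], [-0.0, -0.0083, 0.0118, np.float64(0.0), 'd7'], [-0.0, -0.0119, 0.0181, np.float64(0.0), 'd7'], [-0.0, -0.0152, 0.0245, np.float64(0.0), 'd7'], [-0.0, -0.0181, 0.0311, np.float64(0.0), 'd7'], [-0.0, -0.0207, 0.0379, np.float64(0.0), 'd7'], [-0.0, -0.0229, 0.0447, np.float64(0.0), 'd7'], [-0.0, -0.0246, 0.0517, np.float64(0.0), 'd7'], [-0.0, -0.026, 0.0588, np.float64(0.0), 'd7'], [-0.0, -0.027, 0.066, np.float64(0.0), 'd7'], [-0.0, -0.0276, 0.0732, np.float64(0.0), 'd7'], [-0.0, -0.0278, 0.0804, np.float64(0.0), 'd7']]
```

Call:
move_arm(
  moves=[
    [0.1839,0.1691,0,-1.571],
    [0.1839,0.1691,0,-1.571],
    [0.1839,0.1691,0,-1.571],
    [0.1839,0.1691,0,-1.571],
    [0.1839,0.1691,0,-1.571],
    [0.1839,0.1691,0,-1.571],
    [0.1839,0.1691,0,-1.571],
    [0.1839,0.1691,0,-1.571],
    [0.1839,0.1691,0,-1.571],
    [0.1839,0.1691,0,-1.571],
    [0.1839,0.1691,0,-1.571],
    [0.1839,0.1691,0,-1.571],
  ],
  jaw=0.044,
  squeeze=15,
)

```text
clock: 22.0
eef_pos: [657.7, -170.6, 230.3]
eef_rot: [-3.139, -0.001, 1.495]
wrist_force: [-0.7, 0.1, 0.2]
finger_gap: 44.0
finger_force: 0.0
```

```bash
python3 - <<'E'
from h import *
np.set_printoptions(precision=1,suppress=True)
t,s,_,_,o=dots((160,160,330,260),(180,160,310,300))
for d in o: print(*d)
cv2.imwrite('pics/a1.png',np.hstack([cv2.resize(t['frame'][120:260,150:350],(400,280)),cv2.resize(s['frame'][110:250,170:370],(400,280))]))
E
```

```text
[265.8 207.6] 23 [487.5  10.6  53.6] [487.3  10.9  51.8]
[280.7 209. ] 22 [484.  -37.6  53.2] [483.5 -37.1  51.3]
```

View pics/a1.png

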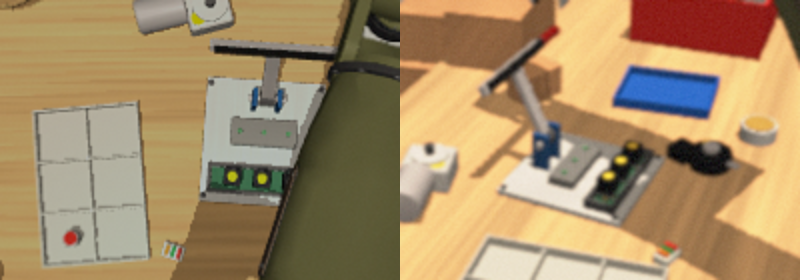

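All three relays stand in the channel: in the right-hand crop their dots are at (607,178), (621,161) and (633,146). The bin now holds only the flasher, and the clamp is open.

Call:
move_arm(
  moves=[
    [0,0,0.03,0],
    [0,0,0.055,0],
    [0,0,0.068,0],
    [0,0,0.073,0],
    [0,0,0.073,0],
    [0,0,0.073,0],
  ],
)

```text
clock: 22.7
eef_pos: [658.4, -170.8, 160.3]
eef_rot: [3.14, 0.0, 1.493]
wrist_force: [-1.2, -0.2, -0.1]
finger_gap: 44.0
finger_force: 0.0
```

Call:
move_arm(
  moves=[
    [0,0,0,0],
    [0,0,0,0],
    [0,0,0,0],
    [0,0,0,0],
    [0,0,0,0],
    [0,0,0,0],
    [0,0,0,0],
  ],
  jaw=0.008,
)

```text
clock: 23.4
eef_pos: [658.0, -170.7, 159.3]
eef_rot: [3.141, 0.0, 1.494]
wrist_force: [-2.2, -0.3, 2.7]
finger_gap: 17.5
finger_force: 15.0
```

Gripped (17.5 mm gap, low side force). Now I swing it down.

Call:
move_arm(
  moves=[
    [0,-0.0066,-0.0028,0],
    [0,-0.0134,-0.0053,0],
    [0,-0.0204,-0.0073,0],
    [0,-0.0274,-0.009,0],
    [0,-0.0345,-0.0103,0],
    [0,-0.0417,-0.0112,0],
    [0,-0.0489,-0.0117,0],
    [0,-0.0561,-0.0118,0],
    [0,-0.0633,-0.0115,0],
    [0,-0.0705,-0.0108,0],
    [0,-0.0776,-0.0096,0],
    [0,-0.0847,-0.0081,0],
  ],
)

```text
clock: 24.6
eef_pos: [572.8, -164.0, 166.9]
eef_rot: [-3.141, -0.0, 1.494]
wrist_force: [1.9, 1.2, -0.1]
finger_gap: 17.5
finger_force: 15.0
```

Call:
move_arm(
  moves=[
    [0,-0.007,0.0019,0],
    [0,-0.0138,0.0042,0],
    [0,-0.0205,0.0068,0],
    [0,-0.0271,0.0098,0],
    [0,-0.0335,0.0132,0],
    [0,-0.0397,0.017,0],
    [0,-0.0456,0.021,0],
    [0,-0.0514,0.0254,0],
    [0,-0.0568,0.0301,0],
    [0,-0.062,0.0351,0],
    [0,-0.067,0.0404,0],
    [0,-0.0716,0.046,0],
  ],
)

```text
clock: 25.8
eef_pos: [501.7, -158.6, 120.7]
eef_rot: [-3.141, -0.0, 1.494]
wrist_force: [0.1, 1.4, 0.6]
finger_gap: 17.4
finger_force: 15.0
```

```bash
python3 - <<'E'
from h import *
s=cam('side')
for P in [slot(-48),slot(0),slot(48)]: print(pix(s,[*P,52]))
for b in blobs(s,(22,120,90),(35,255,255),(180,140,340,300),4): print(b[0],b[1])
cv2.imwrite('pics/a2.png',cv2.resize(s['frame'][110:250,170:370],(600,420)))
E
```

```text
[[285.25922348 182.46614   ]]
[[279.45755847 189.79884227]]
[[273.32218827 197.55484489]]
[285.88 182.44] 25
[280.2173913  189.69565217] 23
[188.72727273 192.09090909] 11
[273.92592593 197.37037037] 27
```

View pics/a2.png

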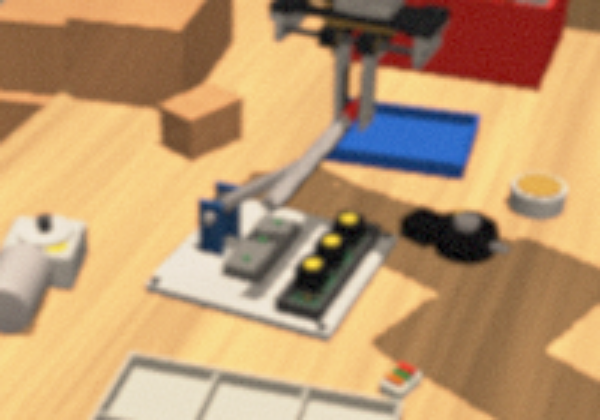

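All three relays are still in their slots, with dots at (312,265), (331,241) and (348,219). The bar is held part-way down, so I continue.

Call:
move_arm(
  moves=[
    [0,-0.0043,0.0058,0],
    [0,-0.0083,0.0118,0],
    [0,-0.0119,0.0181,0],
    [0,-0.0152,0.0245,0],
    [0,-0.0181,0.0311,0],
    [0,-0.0207,0.0379,0],
    [0,-0.0229,0.0447,0],
    [0,-0.0246,0.0517,0],
    [0,-0.026,0.0588,0],
    [0,-0.027,0.066,0],
    [0,-0.0276,0.0732,0],
    [0,-0.0278,0.079,0],
  ],
)

```text
clock: 27.05
eef_pos: [474.4, -156.5, 41.5]
eef_rot: [-3.142, -0.0, 1.494]
wrist_force: [1.0, 1.3, -0.1]
finger_gap: 18.0
finger_force: 15.0
```

Call:
move_arm(
  moves=[
    [0,0,0.0005,0],
    [0,0,0.001,0],
    [0,0,0.001,0],
    [0,0,0.001,0],
  ],
)

```text
clock: 27.45
eef_pos: [474.4, -156.5, 41.1]
eef_rot: [-3.142, 0.0, 1.494]
wrist_force: [1.8, 0.2, -3.3]
finger_gap: 17.6
finger_force: 15.0
```

Call:
move_arm(
  moves=[
    [0,0,0,0],
    [0,0,0,0],
    [0,0,0,0],
    [0,0,0,0],
    [0,0,0,0],
    [0,0,0,0],
    [0,0,0,0],
    [0,0,0,0],
  ],
  jaw=0.026,
)

```text
clock: 28.25
eef_pos: [474.4, -156.5, 41.1]
eef_rot: [3.142, -0.0, 1.494]
wrist_force: [0.2, -0.8, 0.7]
finger_gap: 26.1
finger_force: 0.0
```

```bash
python3 - <<'E'
from h import *
s=cam('side');W=world(s)
cv2.imwrite('pics/a3.png',cv2.resize(s['frame'][130:230,210:330],(720,600)))
for b in blobs(s,(22,120,90),(35,255,255),(250,140,340,230),3): print(b[0],b[1])
H=np.array([613.2,-45.0]); Yg=Y0+np.pi/2
def g(th,dz=0): 
    p=H-130*np.cos(th)*XF-122*YF; return (*p,60+130*np.sin(th)-19+dz,Yg)
ths=np.linspace(0,2.0,37)[1:]
calls(g(0),[[g(t) for t in ths[i:i+12]] for i in(0,12,24)])
E
```

```text
[[0.0, 0.0002, -0.0072, np.float64(0.0), 'd7'], [-0.0, 0.0008, -0.0144, np.float64(0.0), 'd7'], [0.0, 0.0018, -0.0216, np.float64(0.0), 'd7'], [0.0, 0.0032, -0.0287, np.float64(0.0), 'd7'], [0.0, 0.005, -0.0356, np.float64(0.0), 'd7'], [0.0, 0.0072, -0.0425, np.float64(0.0), 'd7'], [0.0, 0.0097, -0.0493, np.float64(0.0), 'd7'], [0.0, 0.0126, -0.0559, np.float64(0.0), 'd7'], [0.0, 0.0159, -0.0623, np.float64(0.0), 'd7'], [0.0, 0.0196, -0.0686, np.float64(0.0), 'd7'], [0.0, 0.0235, -0.0746, np.float64(0.0), 'd7'], [0.0, 0.0278, -0.0804, np.float64(0.0), 'd7']]
[[0.0, 0.0046, -0.0055, np.float64(0.0), 'd7'], [-0.0, 0.0095, -0.0108, np.float64(0.0), 'd7'], [0.0, 0.0148, -0.0158, np.float64(0.0), 'd7'], [-0.0, 0.0202, -0.0205, np.float64(0.0), 'd7'], [-0.0, 0.026, -0.0249, np.float64(0.0), 'd7'], [0.0, 0.0319, -0.029, np.float64(0.0), 'd7'], [0.0, 0.0381, -0.0327, np.float64(0.0), 'd7'], [0.0, 0.0445, -0.0361, np.float64(0.0), 'd7'], [0.0, 0.051, -0.0391, np.float64(0.0), 'd7'], [-0.0, 0.0578, -0.0418, np.float64(0.0), 'd7'], [0.0, 0.0646, -0.0441, np.float64(0.0), 'd7'], [0.0, 0.0716, -0.046, np.float64(0.0), 'd7']]
[[-0.0, 0.0071, -0.0015, np.float64(0.0), 'd7'], [-0.0, 0.0142, -0.0026, np.float64(0.0), 'd7'], [0.0, 0.0214, -0.0033, np.float64(0.0), 'd7'], [-0.0, 0.0286, -0.0036, np.float64(0.0), 'd7'], [-0.0, 0.0358, -0.0035, np.float64(0.0), 'd7'], [0.0, 0.043, -0.0031, np.float64(0.0), 'd7'], [0.0, 0.0502, -0.0022, np.float64(0.0), 'd7'], [-0.0, 0.0573, -0.0009, np.float64(0.0), 'd7'], [-0.0, 0.0643, 0.0008, np.float64(0.0), 'd7'], [0.0, 0.0712, 0.0029, np.float64(0.0), 'd7'], [0.0, 0.078, 0.0053, np.float64(0.0), 'd7'], [0.0, 0.0847, 0.0081, np.float64(0.0), 'd7']]
```

View pics/a3.png

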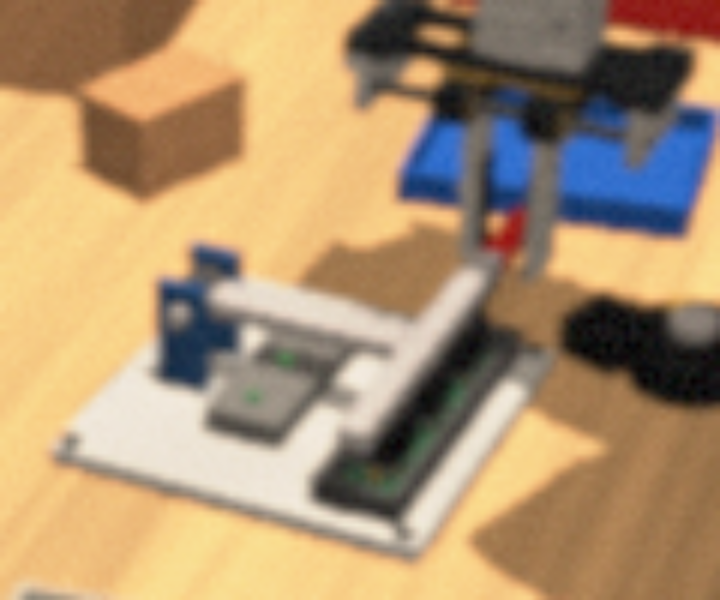

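The clamp bar lies over the relays, running from (365,440) to (485,270), with the red grip at (505,235) between the open fingers. The arm is level. Now I swing it back open.

Call:
move_arm(
  moves=[
    [0,0,0,0],
    [0,0,0,0],
    [0,0,0,0],
    [0,0,0,0],
    [0,0,0,0],
  ],
  jaw=0.008,
)

```text
clock: 28.8
eef_pos: [474.4, -156.5, 41.1]
eef_rot: [-3.142, -0.0, 1.494]
wrist_force: [-0.3, -0.5, -0.7]
finger_gap: 17.8
finger_force: 15.0
```

Call:
move_arm(
  moves=[
    [0,0.0002,-0.0072,0],
    [0,0.0008,-0.0144,0],
    [0,0.0018,-0.0216,0],
    [0,0.0032,-0.0287,0],
    [0,0.005,-0.0356,0],
    [0,0.0072,-0.0425,0],
    [0,0.0097,-0.0493,0],
    [0,0.0126,-0.0559,0],
    [0,0.0159,-0.0623,0],
    [0,0.0196,-0.0686,0],
    [0,0.0235,-0.0746,0],
    [0,0.0278,-0.0804,0],
  ],
)

```text
clock: 30.0
eef_pos: [499.1, -158.3, 122.1]
eef_rot: [-3.133, -0.001, 1.494]
wrist_force: [-29.7, 3.4, 16.2]
finger_gap: 18.1
finger_force: 15.0
```

Call:
move_arm(
  moves=[
    [0,0.0046,-0.0055,0],
    [0,0.0095,-0.0108,0],
    [0,0.0148,-0.0158,0],
    [0,0.0202,-0.0205,0],
    [0,0.026,-0.0249,0],
    [0,0.0319,-0.029,0],
    [0,0.0381,-0.0327,0],
    [0,0.0445,-0.0361,0],
    [0,0.051,-0.0391,0],
    [0,0.0578,-0.0418,0],
    [0,0.0646,-0.0441,0],
    [0,0.0716,-0.046,0],
  ],
)

```text
clock: 31.2
eef_pos: [573.8, -164.3, 168.9]
eef_rot: [3.141, 0.0, 1.494]
wrist_force: [-4.5, -0.4, 4.8]
finger_gap: 17.1
finger_force: 15.0
```

Call:
move_arm(
  moves=[
    [0,0.0071,-0.0015,0],
    [0,0.0142,-0.0026,0],
    [0,0.0214,-0.0033,0],
    [0,0.0286,-0.0036,0],
    [0,0.0358,-0.0035,0],
    [0,0.043,-0.0031,0],
    [0,0.0502,-0.0022,0],
    [0,0.0573,-0.0009,0],
    [0,0.0643,0.0008,0],
    [0,0.0712,0.0029,0],
    [0,0.078,0.0053,0],
    [0,0.084,0.0081,0],
  ],
)

```text
clock: 32.4
eef_pos: [657.9, -170.6, 159.1]
eef_rot: [-3.142, -0.0, 1.494]
wrist_force: [-1.7, -0.8, 1.2]
finger_gap: 17.4
finger_force: 15.0
```

Call:
move_arm(
  moves=[
    [0,0,0,0],
    [0,0,0,0],
    [0,0,0,0],
    [0,0,0,0],
    [0,0,0,0],
  ],
  jaw=0.044,
)

```text
clock: 32.9
eef_pos: [657.3, -170.6, 159.7]
eef_rot: [3.141, 0.0, 1.494]
wrist_force: [0.3, 0.8, 0.2]
finger_gap: 43.8
finger_force: 0.0
```

Call:
move_arm(
  moves=[
    [0,0,-0.02,0],
    [0,0,-0.05,0],
    [0,0,-0.073,0],
    [0,0,-0.073,0],
    [0,0,-0.073,0],
  ],
)

```text
clock: 33.4
eef_pos: [657.2, -170.6, 232.1]
eef_rot: [3.141, -0.0, 1.494]
wrist_force: [0.8, 0.3, -1.3]
finger_gap: 43.9
finger_force: 0.0
```

```bash
python3 - <<'E'
from h import *
np.set_printoptions(precision=2,suppress=True)
print(manip.read_state()['eef_pos'])
t,s,_,_,o=dots((160,160,330,260),(180,160,310,300))
for d in o: print(*d)
for b in blobs(s,(22,120,90),(35,255,255),(250,140,340,230),3): print(b[0],b[1])
cv2.imwrite('pics/a4.png',cv2.resize(s['frame'][110:250,170:370],(600,420)))
T=np.array([496.4,-356.8]); Yg=Y0+np.pi/2
# tray yaw ~4.7deg ; tray places along its x
a=np.radians(4.7);ux=np.array([np.cos(a),np.sin(a)])
for y,dx in((48,-52),(0,0),(-48,52)):
    P=T+dx*ux;print(y,slot(y),P)
    calls([*slot(y),130,Y0],[[(*P,110,a)],[(*P,16,a)]])
calls([657.2,-170.8,232.4,Yg],[[(*slot(48),130,Y0)]])
E
```

```text
[ 657.22 -170.57  232.1 ]
[265.78 207.61] 23 [487.26  10.57  52.83] [487.24  10.91  52.15]
[280.73 208.95] 22 [483.94 -37.63  53.01] [483.29 -37.13  51.46]
[280.   189.78] 27
[273.93 197.37] 27
48 [487.44  12.05] [ 444.57 -361.06]
[[-0.0137, 0.3753, 0.02, np.float64(-0.16), 'd376']]
[[0.0, -0.0, 0.094, np.float64(0.0), 'd94']]
0 [483.7 -35.8] [ 496.4 -356.8]
[[0.0377, 0.319, 0.02, np.float64(-0.16), 'd322']]
[[0.0, -0.0, 0.094, np.float64(0.0), 'd94']]
-48 [479.96 -83.65] [ 548.23 -352.54]
[[0.089, 0.2627, 0.02, np.float64(-0.16), 'd278']]
[[0.0, -0.0, 0.094, np.float64(0.0), 'd94']]
[[0.1691, -0.1835, 0.1024, np.float64(1.571), 'd270']]
```

View pics/a4.png

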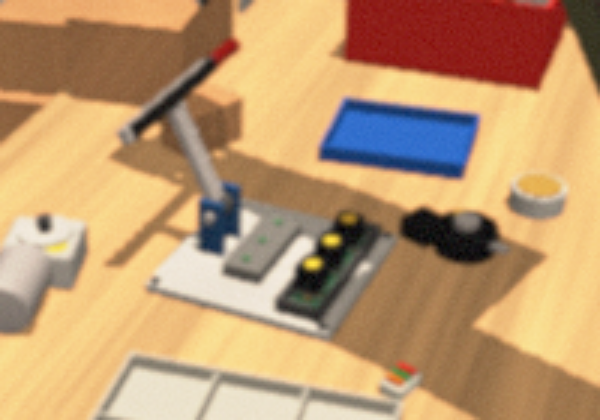

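The clamp is fully open, with the red grip at (222,50). All three relays still stand in the channel at (312,265), (331,241) and (348,219). Next I move them to the tray.

Call:
move_arm(
  moves=[
    [0.1691,-0.1835,0.1024,1.571],
    [0.1691,-0.1835,0.1024,1.571],
    [0.1691,-0.1835,0.1024,1.571],
    [0.1691,-0.1835,0.1024,1.571],
    [0.1691,-0.1835,0.1024,1.571],
    [0.1691,-0.1835,0.1024,1.571],
    [0.1691,-0.1835,0.1024,1.571],
    [0.1691,-0.1835,0.1024,1.571],
    [0.1691,-0.1835,0.1024,1.571],
    [0.1691,-0.1835,0.1024,1.571],
    [0.1691,-0.1835,0.1024,1.571],
    [0.1691,-0.1835,0.1024,1.571],
  ],
  jaw=0.037,
)

```text
clock: 34.7
eef_pos: [486.8, 12.2, 129.2]
eef_rot: [3.142, 0.002, -0.078]
wrist_force: [-0.4, -0.3, 0.2]
finger_gap: 37.2
finger_force: 0.0
```

Call:
move_arm(
  moves=[
    [0,0,0.04,0],
    [0,0,0.065,0],
    [0,0,0.085,0],
    [0,0,0.1,0],
    [0,0,0.107,0],
    [0,0,0.107,0],
    [0,0,0.107,0],
  ],
)

```text
clock: 35.4
eef_pos: [487.6, 12.1, 23.5]
eef_rot: [-3.142, -0.0, -0.076]
wrist_force: [0.2, 0.2, 1.4]
finger_gap: 37.2
finger_force: 0.0
```

Call:
move_arm(
  moves=[
    [0,0,0,0],
    [0,0,0,0],
    [0,0,0,0],
    [0,0,0,0],
    [0,0,0,0],
    [0,0,0,0],
  ],
  jaw=0.015,
)

```text
clock: 36.0
eef_pos: [487.8, 12.1, 23.8]
eef_rot: [-3.142, -0.001, -0.077]
wrist_force: [-1.7, -0.3, 5.7]
finger_gap: 28.5
finger_force: 14.6
```

Call:
move_arm(
  moves=[
    [0,0,-0.03,0],
    [0,0,-0.07,0],
    [0,0,-0.107,0],
    [0,0,-0.107,0],
    [0,0,-0.107,0],
  ],
)

```text
clock: 36.5
eef_pos: [487.4, 12.1, 130.3]
eef_rot: [-3.142, -0.001, -0.077]
wrist_force: [-0.8, -0.6, -1.4]
finger_gap: 28.5
finger_force: 14.7
```

Call:
move_arm(
  moves=[
    [-0.0137,0.3753,0.02,-0.16],
    [-0.0137,0.3753,0.02,-0.16],
    [-0.0137,0.3753,0.02,-0.16],
    [-0.0137,0.3753,0.02,-0.16],
    [-0.0137,0.3753,0.02,-0.16],
    [-0.0137,0.3753,0.02,-0.16],
    [-0.0137,0.3753,0.02,-0.16],
    [-0.0137,0.3753,0.02,-0.16],
    [-0.0137,0.3753,0.02,-0.16],
    [-0.0137,0.3753,0.02,-0.16],
    [-0.0137,0.3753,0.02,-0.16],
  ],
)

```text
clock: 37.6
eef_pos: [444.7, -359.9, 109.2]
eef_rot: [-3.14, 0.001, 0.084]
wrist_force: [0.4, 0.1, -0.3]
finger_gap: 28.4
finger_force: 14.7
```

Call:
move_arm(
  moves=[
    [0,0,0.04,0],
    [0,0,0.065,0],
    [0,0,0.08,0],
    [0,0,0.09,0],
    [0,0,0.0935,0],
    [0,0,0.0935,0],
    [0,0,0.0935,0],
  ],
)

```text
clock: 38.3
eef_pos: [445.2, -361.2, 17.4]
eef_rot: [3.14, -0.001, 0.083]
wrist_force: [-0.5, 0.0, -0.2]
finger_gap: 27.9
finger_force: 14.7
```

Call:
move_arm(
  moves=[
    [0,0,0,0],
    [0,0,0,0],
    [0,0,0,0],
    [0,0,0,0],
  ],
  jaw=0.037,
)

```text
clock: 38.7
eef_pos: [444.8, -361.1, 16.6]
eef_rot: [3.141, -0.0, 0.083]
wrist_force: [0.5, 0.3, 0.4]
finger_gap: 36.7
finger_force: 0.0
```

Call:
move_arm(
  moves=[
    [0,0,-0.04,0],
    [0,0,-0.085,0],
    [0,0,-0.1135,0],
    [0,0,-0.1135,0],
    [0,0,-0.1135,0],
  ],
)

```text
clock: 39.2
eef_pos: [444.7, -361.0, 130.1]
eef_rot: [3.141, -0.0, 0.083]
wrist_force: [0.4, 0.9, -1.1]
finger_gap: 36.7
finger_force: 0.0
```

```bash
python3 - <<'E'
from h import *
np.set_printoptions(precision=2,suppress=True)
t,s,_,_,o=dots((160,160,410,260),(180,120,350,300))
for d in o: print(*d)
a=np.radians(4.7)
calls([444.6,-361.1,130,a],[[(*slot(0),130,Y0)]])
calls([496.4,-356.8,130,a],[[(*slot(-48),130,Y0)]])
E
```

```text
[280.73 208.95] 22 [483.87 -37.53  54.15] [483.11 -37.18  51.38]
[295.39 210.04] 23 [480.7  -83.34  52.86] [479.68 -84.41  50.95]
[322.1  241.95] 20 [ 377.52 -172.33   30.77] None
[[0.0656, -0.321, -0.0, np.float64(0.16), 'd328']]
[[0.006, -0.2736, -0.0, np.float64(0.16), 'd274']]
```

Call:
move_arm(
  moves=[
    [0.0656,-0.321,0,0.16],
    [0.0656,-0.321,0,0.16],
    [0.0656,-0.321,0,0.16],
    [0.0656,-0.321,0,0.16],
    [0.0656,-0.321,0,0.16],
    [0.0656,-0.321,0,0.16],
    [0.0656,-0.321,0,0.16],
    [0.0656,-0.321,0,0.16],
    [0.0656,-0.321,0,0.16],
    [0.0656,-0.321,0,0.16],
  ],
)

```text
clock: 40.3
eef_pos: [483.3, -36.4, 129.4]
eef_rot: [3.142, 0.001, -0.078]
wrist_force: [-0.4, 0.2, -0.2]
finger_gap: 37.2
finger_force: 0.0
```

Call:
move_arm(
  moves=[
    [0,0,0.04,0],
    [0,0,0.065,0],
    [0,0,0.085,0],
    [0,0,0.1,0],
    [0,0,0.107,0],
    [0,0,0.107,0],
    [0,0,0.107,0],
  ],
)

```text
clock: 41.0
eef_pos: [483.8, -36.1, 23.6]
eef_rot: [3.142, -0.001, -0.078]
wrist_force: [-0.2, 0.4, 0.4]
finger_gap: 37.3
finger_force: 0.0
```

Call:
move_arm(
  moves=[
    [0,0,0,0],
    [0,0,0,0],
    [0,0,0,0],
    [0,0,0,0],
    [0,0,0,0],
    [0,0,0,0],
  ],
  jaw=0.015,
)

```text
clock: 41.6
eef_pos: [484.0, -35.8, 23.8]
eef_rot: [3.141, -0.001, -0.077]
wrist_force: [-2.3, -1.0, 5.4]
finger_gap: 27.8
finger_force: 15.0
```

Call:
move_arm(
  moves=[
    [0,0,-0.03,0],
    [0,0,-0.07,0],
    [0,0,-0.107,0],
    [0,0,-0.107,0],
    [0,0,-0.107,0],
  ],
)

```text
clock: 42.1
eef_pos: [483.7, -35.6, 130.4]
eef_rot: [3.142, -0.001, -0.077]
wrist_force: [-0.2, 0.1, -0.8]
finger_gap: 27.8
finger_force: 15.0
```

```bash
python3 - <<'E'
from h import *
np.set_printoptions(precision=2,suppress=True)
t,s,_,_,o=dots((160,160,410,260),(180,120,350,300))
for d in o: print(*d)
E
```

```text
[380.58 220.71] 24 [ 444.85 -362.41   46.05] [ 444.77 -362.64   44.59]
[322.29 241.96] 24 [ 377.47 -172.37   30.37] None
[351.76 258.1 ] 21 [ 325.04 -270.23   28.87] None
```

First relay stands correctly in the tray, top at about 45 mm.

Call:
move_arm(
  moves=[
    [0.0377,0.319,0.02,-0.16],
    [0.0377,0.319,0.02,-0.16],
    [0.0377,0.319,0.02,-0.16],
    [0.0377,0.319,0.02,-0.16],
    [0.0377,0.319,0.02,-0.16],
    [0.0377,0.319,0.02,-0.16],
    [0.0377,0.319,0.02,-0.16],
    [0.0377,0.319,0.02,-0.16],
    [0.0377,0.319,0.02,-0.16],
    [0.0377,0.319,0.02,-0.16],
  ],
)

```text
clock: 43.2
eef_pos: [496.5, -355.5, 109.3]
eef_rot: [-3.141, 0.001, 0.084]
wrist_force: [-0.2, -0.2, -1.5]
finger_gap: 27.9
finger_force: 15.0
```

Call:
move_arm(
  moves=[
    [0,0,0.04,0],
    [0,0,0.065,0],
    [0,0,0.08,0],
    [0,0,0.09,0],
    [0,0,0.0935,0],
    [0,0,0.0935,0],
    [0,0,0.0935,0],
  ],
)

```text
clock: 43.9
eef_pos: [497.1, -356.9, 17.5]
eef_rot: [3.14, -0.001, 0.083]
wrist_force: [0.1, 0.3, -0.8]
finger_gap: 28.2
finger_force: 15.0
```

Call:
move_arm(
  moves=[
    [0,0,0,0],
    [0,0,0,0],
    [0,0,0,0],
    [0,0,0,0],
  ],
  jaw=0.037,
)

```text
clock: 44.3
eef_pos: [496.6, -356.7, 16.7]
eef_rot: [3.141, -0.0, 0.083]
wrist_force: [0.6, 1.0, -0.3]
finger_gap: 37.1
finger_force: 0.0
```

Call:
move_arm(
  moves=[
    [0,0,-0.04,0],
    [0,0,-0.085,0],
    [0,0,-0.1135,0],
    [0,0,-0.1135,0],
    [0,0,-0.1135,0],
  ],
)

```text
clock: 44.8
eef_pos: [496.5, -356.6, 130.1]
eef_rot: [3.141, -0.0, 0.083]
wrist_force: [-0.2, 0.8, 0.3]
finger_gap: 37.0
finger_force: 0.0
```

```bash
python3 - <<'E'
from h import *
np.set_printoptions(precision=2,suppress=True)
t,s,_,_,o=dots((160,160,410,260),(180,120,350,300))
for d in o: print(*d)
E
```

```text
[295.39 210.04] 23 [480.68 -82.92  53.31] [479.36 -84.45  51.42]
[322.09 242.09] 22 [ 377.49 -171.48   31.85] None
```

Call:
move_arm(
  moves=[
    [0.006,-0.2736,0,0.16],
    [0.006,-0.2736,0,0.16],
    [0.006,-0.2736,0,0.16],
    [0.006,-0.2736,0,0.16],
    [0.006,-0.2736,0,0.16],
    [0.006,-0.2736,0,0.16],
    [0.006,-0.2736,0,0.16],
    [0.006,-0.2736,0,0.16],
    [0.006,-0.2736,0,0.16],
  ],
)

```text
clock: 45.8
eef_pos: [479.8, -84.4, 129.5]
eef_rot: [-3.142, 0.001, -0.078]
wrist_force: [0.6, 0.6, 0.0]
finger_gap: 36.8
finger_force: 0.0
```

Call:
move_arm(
  moves=[
    [0,0,0.04,0],
    [0,0,0.065,0],
    [0,0,0.085,0],
    [0,0,0.1,0],
    [0,0,0.107,0],
    [0,0,0.107,0],
    [0,0,0.107,0],
  ],
)

```text
clock: 46.5
eef_pos: [480.2, -84.0, 23.5]
eef_rot: [3.142, -0.001, -0.078]
wrist_force: [-0.3, -0.2, -0.1]
finger_gap: 37.1
finger_force: 0.0
```

Call:
move_arm(
  moves=[
    [0,0,0,0],
    [0,0,0,0],
    [0,0,0,0],
    [0,0,0,0],
    [0,0,0,0],
    [0,0,0,0],
  ],
  jaw=0.015,
)

```text
clock: 47.1
eef_pos: [480.3, -83.7, 23.8]
eef_rot: [3.141, -0.001, -0.077]
wrist_force: [-2.8, -1.5, 6.0]
finger_gap: 27.7
finger_force: 15.0
```

Call:
move_arm(
  moves=[
    [0,0,-0.03,0],
    [0,0,-0.07,0],
    [0,0,-0.107,0],
    [0,0,-0.107,0],
    [0,0,-0.107,0],
  ],
)

```text
clock: 47.6
eef_pos: [479.9, -83.4, 130.2]
eef_rot: [3.142, -0.001, -0.077]
wrist_force: [-0.5, 0.2, -0.8]
finger_gap: 28.0
finger_force: 15.0
```

```bash
python3 - <<'E'
from h import *
np.set_printoptions(precision=2,suppress=True)
t,s,_,_,o=dots((160,160,410,260),(180,120,350,300))
for d in o: print(*d)
E
```

```text
[378.91 204.91] 22 [ 496.84 -357.79   46.57] [ 496.61 -358.52   44.42]
[380.58 220.71] 24 [ 444.95 -361.35   45.74] [ 444.78 -362.86   43.93]
[351.48 258.09] 23 [ 325.2  -269.75   30.35] None
```

Call:
move_arm(
  moves=[
    [0.089,0.2627,0.02,-0.16],
    [0.089,0.2627,0.02,-0.16],
    [0.089,0.2627,0.02,-0.16],
    [0.089,0.2627,0.02,-0.16],
    [0.089,0.2627,0.02,-0.16],
    [0.089,0.2627,0.02,-0.16],
    [0.089,0.2627,0.02,-0.16],
    [0.089,0.2627,0.02,-0.16],
    [0.089,0.2627,0.02,-0.16],
  ],
)

```text
clock: 48.6
eef_pos: [548.2, -351.1, 109.2]
eef_rot: [-3.14, 0.001, 0.084]
wrist_force: [-0.7, -0.2, 0.3]
finger_gap: 27.8
finger_force: 15.0
```

Call:
move_arm(
  moves=[
    [0,0,0.04,0],
    [0,0,0.065,0],
    [0,0,0.08,0],
    [0,0,0.09,0],
    [0,0,0.0935,0],
    [0,0,0.0935,0],
    [0,0,0.0935,0],
  ],
)

```text
clock: 49.3
eef_pos: [548.9, -352.5, 17.6]
eef_rot: [3.14, -0.001, 0.083]
wrist_force: [-0.7, -0.1, -0.6]
finger_gap: 28.0
finger_force: 15.0
```

Call:
move_arm(
  moves=[
    [0,0,0,0],
    [0,0,0,0],
    [0,0,0,0],
    [0,0,0,0],
  ],
  jaw=0.037,
)

```text
clock: 49.7
eef_pos: [548.4, -352.3, 16.7]
eef_rot: [3.141, -0.0, 0.083]
wrist_force: [0.8, -0.6, 0.7]
finger_gap: 37.1
finger_force: 0.0
```

Call:
move_arm(
  moves=[
    [0,0,-0.04,0],
    [0,0,-0.085,0],
    [0,0,-0.13,0],
    [0,0,-0.18,0],
    [-0.05,-0.05,-0.18,0],
    [-0.05,-0.1,-0.18,0],
    [-0.05,-0.15,-0.18,0],
    [-0.05,-0.2,-0.18,0],
    [-0.05,-0.25,-0.18,0],
    [-0.05,-0.3,-0.18,0],
    [-0.05,-0.3,-0.18,0],
    [-0.05,-0.3,-0.18,0],
  ],
)

```text
clock: 50.9
eef_pos: [473.6, -55.6, 197.0]
eef_rot: [3.142, -0.001, 0.086]
wrist_force: [0.6, -0.5, -0.1]
finger_gap: 37.0
finger_force: 0.0
```

```bash
python3 - <<'E'
from h import *
np.set_printoptions(precision=2,suppress=True)
t,s,_,_,o=dots((160,160,410,260),(180,120,350,300))
for d in o: print(*d)
cv2.imwrite('pics/a5.png',np.hstack([cv2.resize(t['frame'][110:270],(512,160)),]))
cv2.imwrite('pics/a5.png',np.vstack([cv2.resize(t['frame'][110:280,100:420],(600,320)),cv2.resize(s['frame'][110:260,150:450],(600,280))]))
E
```

```text
[377.09 189.09] 22 [ 549.06 -353.19   46.92] [ 547.32 -354.57   43.87]
[378.91 204.91] 22 [ 497.16 -357.91   45.88] [ 496.93 -358.35   44.66]
[380.58 220.71] 24 [ 444.88 -362.12   46.32] [ 444.78 -362.86   43.93]
[351.32 258.05] 19 [ 325.22 -269.01   30.84] None
```

View pics/a5.png

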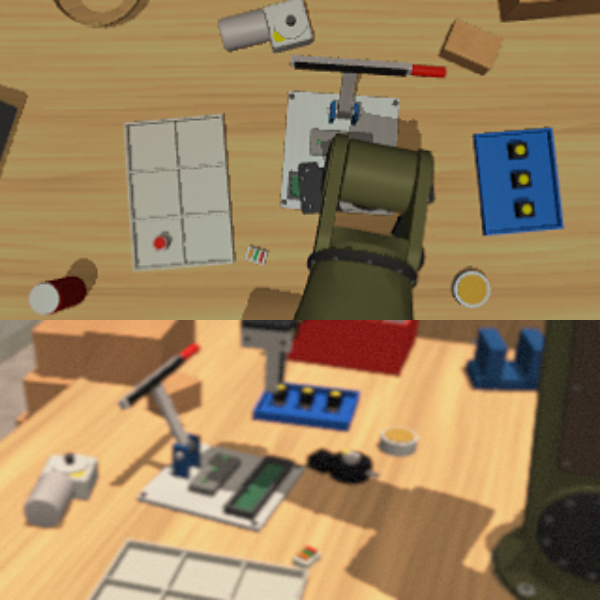

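The three relays stand upright in the blue tray, with dots at (519,150), (522,180) and (527,209). The clamp is open, the bystanders have not moved, and the robot is clear.

```bash
python3 -c "
from cell import manip
print(manip.sign_off())"
```

```text
the job is handed in; nothing more can be done
None
```

The job is handed in: all three relays in the bin went through the fixture with the clamp shut over them and now stand upright in the blue tray, the clamp is fully open again, and nothing else on the bench appears moved in the last pictures; sign-off returned no verdict.

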